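# Close up the light-curing unit and start it

## Robot

A 6-joint arm with a two-finger parallel gripper is mounted at the origin on a cart in front of the work surface, level with it; the furniture and walls round the work are solid. World frame = base frame: x ahead of the robot, y to its left, z up, the work surface at z = 0. Lengths are in mm, angles in degrees, forces in N, time in s.
With the tool pointing down it reaches from about 300 to 850 mm from the base axis. Payload 4.2 kg.
Tool frame: the origin (TCP) lies midway between the tips of the shut fingers; the grasp point (between the pads) lies 19 mm behind it; z points along the fingers, y is the line along which they close (so a half turn about z gives the same grasp; the last joint's range is limited). The gripper opens to 91 mm and grips with 3 to 60 N. Pads are 32 mm wide; open, the fingers measure 118 mm over their backs; the gripper's body (76 mm by 178 mm) begins 60 mm behind the grasp point.
Start: joints at [-66.692, 18.312, 89.639, -0, 72.044, -1.146], TCP at [238.032, -523.435, 213.976] pointing down, gripper open.
Joint ranges: [-177.97, 177.97], [-48.28, 115.42], [12.27, 149.76], [-77.06, 257.06], [2.81, 150.46], [-146.56, 146.56]. Speed limits (degrees/s): [147.25, 147.25, 180, 180, 180, 180].

## Interface

Orientations are given as [roll, pitch, yaw] about the fixed x, y, z axes, in that order (R = Rz(yaw) Ry(pitch) Rx(roll)).
In Python, from workcell import env gives the robot as it stands.
- The arm moves only by the tool advance, called after "Call:" by a JSON object that holds its "fn" and its "kwargs". Schema: {"type":"object","properties":{"rows":{"type":"array","items":{"type":"array","items":{"type":"number"},"minItems":6,"maxItems":6},"minItems":1,"maxItems":8},"jaw":{"type":"number"},"force":{"type":"number"},"only":{"type":"string"},"quiet":{"type":"boolean"},"lines":{"type":"string"}},"required":["rows"],"additionalProperties":false}. rows is a list of rows, 1 to 8 of them, each of 6 numbers: dx, dy, dz in m, then a rotation vector rx, ry, rz in degrees; each row shifts and turns the commanded pose from where the row before left it, along the tool's axes as they then stand; what a row does not reach is not made up. A row lasts 1/10 s, in which the tool goes at most 50 mm and 8.59 degrees, less where a joint would pass 70% of its speed; a pose out of reach is approached as far as the arm can. jaw is the finger opening in mm, set as the call begins (left out keeps the last). The fingers move at their own pace and stop on an object; force is the grip in N (left out, the last holds). Time passes only in rows, so rows that do not move let the fingers close. The tool returns the time, the measured TCP pose, the force, the opening and the grip force at its end. only (a regular expression) keeps the lines of the reply that match it, lines (a string "A,B") keeps lines A to B, and quiet returns only ok. Input that does not fit is refused with a message, and nothing moves.
- env.state(): the state, without advancing time (a new reading comes with each control period).
- env.grab_frame(name): name is "side" or "top" or "wrist"; returns the picture (400x640x3 uint8, blue, green, red); there is no depth.
- env.camera_model(name): a dict with "fx", "fy", "cx", "cy" (pixels), "T" (4x4, takes a point from camera to world coordinates). Camera axes: x right, y up, looking along -z (the intrinsics and any distortion apply to the point x, -y, -z); pixel columns grow to the right and rows downward; lengths in mm; the calibration is good to about 2 mm. A picture is of the moment at which its call begins: read the wrist's pose just before it. camera_model takes no time and is no camera call; for the wrist camera it gives the pose at the moment of the call.
- env.job_done(): hands the job in; it is judged then, once.
The state is a dict: "time_s": time; "qpos": joint angles; "qvel": joint speeds; "effort": joint torques, N m; "ee_pos": TCP position; "ee_rot": TCP orientation; "force": force on the tool from outside, world axes, zero at the start; "torque": the same for the moment, N m; "gripper_width": finger opening in mm; "gripper_force": force on a finger pad.
Only numpy, scipy, OpenCV 4.12 (cv2) and the standard library are available. Lean on these libraries where they do the work, as an engineer would, in place of code of your own. Each camera call takes 0.05 s, during which the arm holds its last target. There are 200 camera calls.

## Task

The plaster cast is ready to cure: using only your fingers, push the pulled-out tray fully home into the white curing unit with the cast still lying in it, then push the unit's door fully shut, and after that press the start button on top of the unit all the way down and let it go. Do not touch or lift the cast itself, and leave the other things on the bench standing where they are.

Things in the scene. Friction and masses are not known exactly. Their poses are not given: they have to be found in the camera images.
- curer: White curing unit, fixed, 80 mm high. Origin: on the worktop, middle of the chamber's front; x points into the chamber (rear), y to its left, z up. Chamber y -58 to 58 mm; control column y -108 to -58. The roof runs from x 0 to 140; the left wall (y 49 to 59) and the column begin at x -12 mm, so a fingertip coming from above can follow the tray front in between them until home.
- tray (a joint): How far the tray is pulled out, m: 0 = fully home (stop), up to 0.10; it starts 0.065 to 0.09 out. It slides straight along the unit's x with about 1 N of friction, and stays where it is left.
- tray_front (a point): Top middle of the outer face of the tray's grey front panel; its axes are the unit's. The panel is 96 mm wide (y), 8 mm thick, upright, its top 53.5 mm and its lower edge 13.5 mm above the worktop. Fully home its outer face is at unit x = -8 mm, in front of the roof.
- door (a joint): Opening angle of the grey door with amber window, rad: 0 = shut (stop), at most 2.1; starts at 1.6 to 1.95, stays where left, about 0.5 N at 80 mm from the hinge. Shut, it runs from the hinge to the unit's -y, in front of the tray; at pi/2 it sticks out to the unit's -x, beyond that it leans to the left. Push on the outer face (away from the tray). It fouls a tray that is out.
- door_hinge (a point): Upper end of the door's hinge line, fixed on the unit at unit (-12, 58, 79.5) mm; its axes are the unit's. The door's inner face lies in a plane through this line.
- door_edge (a point): Upper corner of the door's free edge on its outer face. The door panel is 116 mm long from the hinge line, 8 mm thick, from 13.5 to 79.5 mm above the worktop. Axes turn with the door: x from the outer face inward, y from the free edge towards the hinge, z up. A strip 12 mm deep and 6 mm high runs along the top of the inner face.
- start (a joint): Travel of the start button, m: 0 = up, 0.005 = fully down; a spring of 4 N at full travel lifts it again.
- start_top (a point): Middle of the top of the round start button, 26 mm across, standing up 9 mm above its black base (42 mm across) on top of the control column, 30 mm behind the chamber's front. It is pressed straight down.
- plaster_cast: Cream plaster dental arch model lying loose in the tray, 66 x 68 x 29 mm, origin in the middle of its underside, z up, top 46 mm above the worktop. It must ride along in the tray untouched.
- second_cast: Bystander: white plaster dental cast, 68 x 66 x 29 mm, on the worktop right in front of the unit's right side. Origin at underside centre.
- pot: Bystander: small pot with a red lid, 41 mm across, 44 mm high, right of the unit. Origin at underside centre.
- dropper: Bystander: small brown bottle, 40 mm across, 62 mm high, left of the unit. Origin at underside centre.
- wax: Bystander: red wax stick, 83 mm long, 9 mm high, lying in front of the unit. Origin at underside centre.
- short_brush: Bystander: short wooden brush, 134 mm long, 9 mm high, lying left in front of the unit. Origin at underside centre.

How it is judged (in metres and radians):
On the way, in this order (a step that is already met when the one before it is completed fails the run):
1. the tray is pushed home with the cast in it (value of joint tray below 0.004 m and x of plaster_cast in the frame of tray_front between 0.02 and 0.115 m and z of plaster_cast in the frame of tray_front below -0.025 m and angle between plaster_cast's own z axis and vertical below 0.15 rad), for 0.2 s.
2. the door is pushed shut (value of joint door below 0.05 rad and value of joint tray below 0.004 m), for 0.2 s.
3. the start button is pressed down with the door shut (value of joint start above 0.004 m and value of joint door below 0.05 rad), for 0.1 s.
At the end, for the whole second after the job is handed in: The tray is within 4 mm of fully home, the door within 0.05 rad of shut, the button has been pressed at least 4 mm and is up again, and the cast lies at rest, level, in the tray (all of step 2 and value of joint start below 0.002 m and x of plaster_cast in the frame of tray_front between 0.02 and 0.115 m and z of plaster_cast in the frame of tray_front below -0.025 m and angle between plaster_cast's own z axis and vertical below 0.15 rad and linear speed of plaster_cast below 0.02 m/s); the robot touches nothing.
It fails at once if the arm or the gripper's body, instead of the fingers, shoves the curing unit, its tray, door or button (contact force between the arm and curer above 15 N).
It fails at once if the fingers or arm press on the cast, or it is lifted or tipped (contact force between any of the fingers, the arm and plaster_cast above 0.5 N or z of plaster_cast in the frame of tray_front above -0.022 m or angle between plaster_cast's own z axis and vertical above 0.3 rad).
It fails at once if the door is swung in onto a tray that is still out (value of joint door below 1.2 rad and value of joint tray above 0.015 m).
It fails at once if the start button is pressed while the door is open (value of joint start above 0.004 m and value of joint door above 0.08 rad).
It fails at once if a bystander is moved or lifted by more than 20 mm, or tipped (distance of any of second_cast, pot, dropper, wax, short_brush from where it was at the start of the episode above 0.02 m or angle between any of second_cast, pot, dropper, wax, short_brush's own z axis and vertical above 0.4 rad).
It also fails if it takes over 51 s, if anything falls off the work surface, if the arm or the gripper's body presses on something with over 40 N, if the wrist force passes 120 N, or if a joint passes its speed limit or range.

## Working session

There is one attempt and no reset: what is moved stays moved. The work goes in short steps, Python scripts to look and compute and a tool call to move; the robot and the scene stay as the last step left them, time stands still between calls to the robot, and variables do not carry over. Pictures are saved under pics/ and viewed, at most 10 in all, crops included, and the job is handed in when it is done.

```bash
ls; mkdir -p pics; python3 - <<'E'
from workcell import env
import cv2,numpy as np
np.set_printoptions(precision=3,suppress=True)
for n in("side","top"):
    cv2.imwrite(f"pics/{n}0.png",env.grab_frame(n)); m=env.camera_model(n); print(n,{k:np.array(v) for k,v in m.items()})
s=env.state();print(s["time_s"],s["ee_pos"],s["ee_rot"],s["gripper_width"])
E
```

```text
pics
workcell.py
side {'fx': array(457.054), 'fy': array(457.054), 'cx': array(317.832), 'cy': array(201.065), 'T': array([[ -0.891,   0.259,  -0.373,  72.683],
       [ -0.454,  -0.537,   0.711, 874.756],
       [ -0.017,   0.803,   0.596, 781.792],
       [  0.   ,   0.   ,   0.   ,   1.   ]])}
top {'fx': array(481.971), 'fy': array(481.971), 'cx': array(316.13), 'cy': array(202.804), 'T': array([[   0.008,    0.986,   -0.168,  365.044],
       [  -1.   ,    0.007,   -0.008,   43.402],
       [  -0.007,    0.168,    0.986, 1000.804],
       [   0.   ,    0.   ,    0.   ,    1.   ]])}
0.1 [ 237.864 -523.006  213.218] [-179.911   -0.002   24.455] 91.03841777735119
```

View pics/side0.png

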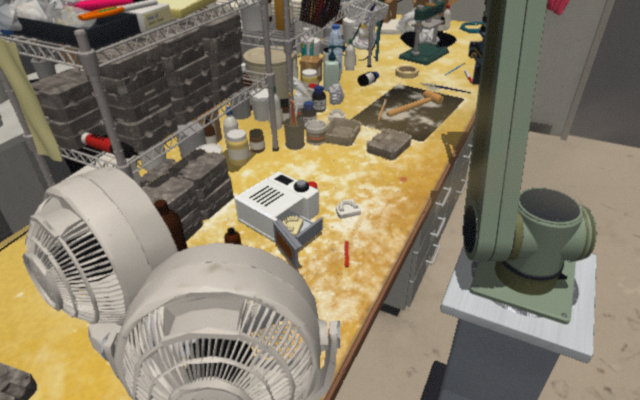

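View pics/top0.png

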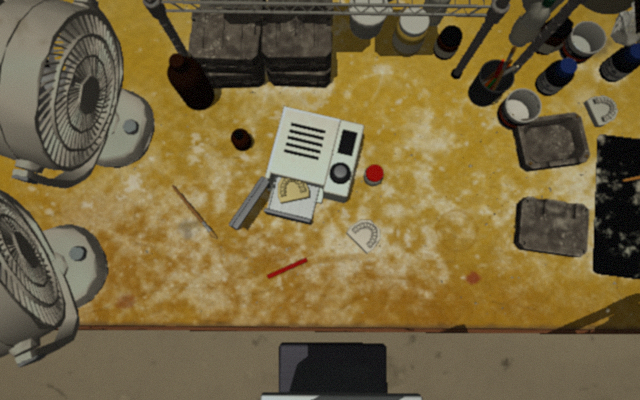

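The unit sits at about (315,150) in the top view, with its front facing down-image. The tray is out at (293,200), the door free edge is near (235,225), and the button is at (340,172). I'll enlarge both views.

```bash
python3 - <<'E'
import cv2,numpy as np
a=cv2.imread("pics/top0.png")[95:285,160:400]; b=cv2.imread("pics/side0.png")[165:275,215:375]
cv2.imwrite("pics/t1.png",cv2.resize(a,(720,570),interpolation=2)); cv2.imwrite("pics/s1.png",cv2.resize(b,(800,550),interpolation=2))
E
```

```text
(no output)
```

View pics/t1.png

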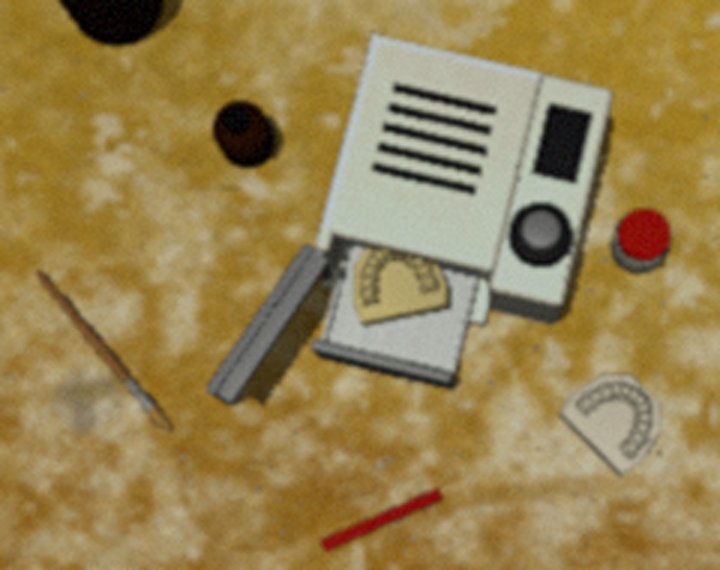

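View pics/s1.png

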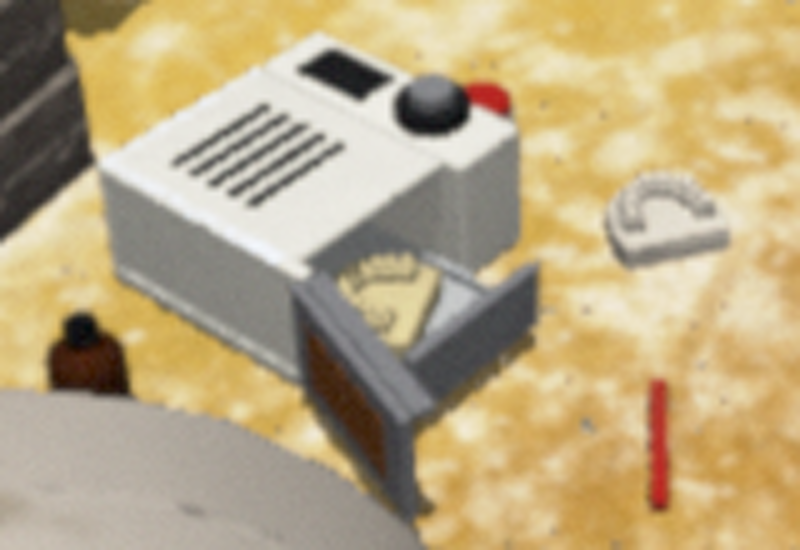

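Top crop (scale 3, offset 160,95): roof corners are (374,37), (610,90) and (562,305), button is at (541,229), the tray front's top outer edge runs (318,349)–(453,381), and the door's free top edge is (208,392). In the side crop (scale 5, offset 215,165), the roof corners are (100,165), (320,33) and (518,125), button is (432,90), the tray corner is (540,264), and the door's outer free corner is about (415,410). Next I'll triangulate these.

```bash
cat > h.py <<'E'
import numpy as np,cv2
from workcell import env
np.set_printoptions(precision=1,suppress=True)
def ray(n,p,m=None):
    m=m or env.camera_model(n);T=np.array(m["T"]);d=T[:3,:3]@[(p[0]-m["cx"])/m["fx"],-(p[1]-m["cy"])/m["fy"],-1];return T[:3,3],d/np.linalg.norm(d)
def plane(n,p,z,m=None):
    o,d=ray(n,p,m);return o+d*(z-o[2])/d[2]
def tri(r):
    A=sum(np.eye(3)-np.outer(d,d) for o,d in r);b=sum((np.eye(3)-np.outer(d,d))@o for o,d in r);x=np.linalg.solve(A,b)
    return x,max(np.linalg.norm(np.cross(x-o,d)) for o,d in r)
t=lambda u,v:(160+(u+.5)/3-.5,95+(v+.5)/3-.5)
s=lambda u,v:(215+(u+.5)/5-.5,165+(v+.5)/5-.5)
E
python3 - <<'E'
from h import *
P={'RL':((374,37),(100,165)),'RR':((610,90),(320,33)),'FR':((562,306),(518,125)),'btn':((541,228),(432,89)),'trayR':((453,381),(540,264)),'door':((208,391),(390,412)),'doorIn':((234,403),(435,402))}
for k,(a,b) in P.items():
    x,e=tri([ray("top",t(*a)),ray("side",s(*b))]);print(k,x,round(e,1),plane("top",t(*a),80 if k in('RL','RR','FR') else 92 if k=='btn' else 79.5 if 'door' in k else 53.5))
U=np.array([[140,59],[140,-108],[-12,-108]]);W=np.array([plane("top",t(*P[k][0]),80)[:2] for k in('RL','RR','FR')])
uc,wc=U.mean(0),W.mean(0);H=(U-uc).T@(W-wc);u,S,vt=np.linalg.svd(H);R=vt.T@np.diag([1,np.linalg.det(vt.T@u.T)])@u.T
o=wc-R@uc;print("origin",o,"yaw",np.degrees(np.arctan2(R[1,0],R[0,0])),"res",W-(U@R.T+o))
f=lambda p:R.T@(p[:2]-o)
for n,p,z in(('btn',(541,228),92),('trayL',(318,349),53.5),('trayR',(453,381),53.5),('hinge',(305,247),79.5),('door',(208,391),79.5),('doorIn',(234,403),79.5),
 ('cast',(400,290),46),('sc',(622,473),0),('sc2',(562,413),0),('sc3',(600,376),20),('wax1',(325,545),5),('wax2',(440,493),5),('pot',(642,236),44),('drop',(236,120),62),('dropbase',(260,155),0),('brush',(168,428),5),('brush2',(42,273),5)):
    w=plane("top",t(*p),z);print(n,w,"unit",f(w))
E
```

```text
RL [716.8 116.5  78.3] 0.0 [716.2 116.4  80. ]
RR [678.9 -41.7  79.3] 1.5 [680.1 -41.1  80. ]
FR [534.3  -8.9  79.9] 0.2 [534.1  -8.9  80. ]
btn [580.    4.9  98.5] 1.4 [583.    5.2  92. ]
trayR [487.6  61.4  52. ] 0.8 [488.1  61.6  53.5]
door [479.9 219.3  81.7] 3.3 [477.1 218.4  79.5]
doorIn [469.9 201.7  78.2] 0.3 [469.5 201.4  79.5]
origin [568.1  93.1] yaw -12.912399521578282 res [[-1.6 -2.9]
 [-0.3  2.4]
 [ 1.9  0.6]]
btn [583.    5.2  92. ] unit [ 34.1 -82.4]
trayL [508.8 151.4  53.5] unit [-70.8  43.6]
trayR [488.1  61.6  53.5] unit [-70.9 -48.5]
hinge [572.2 158.7  79.5] unit [-10.7  64.8]
door [477.1 218.4  79.5] unit [-116.7  101.8]
doorIn [469.5 201.4  79.5] unit [-120.3   83.5]
cast [550.5  98.1  46. ] unit [-18.2   0.9]
sc [432.1 -54.6   0. ] unit [ -99.6 -174.3]
sc2 [473.3 -13.3   0. ] unit [ -68.7 -124.9]
sc3 [496.7 -38.2  20. ] unit [ -40.3 -143.9]
wax1 [381.2 148.6   5. ] unit [-194.6   12.3]
wax2 [417.1  70.7   5. ] unit [-142.2  -55.6]
pot [589.4 -65.3  44. ] unit [  56.1 -149.6]
drop [663.6 209.9  62. ] unit [ 67.  135.2]
dropbase [657.3 202.8   0. ] unit [ 62.5 126.8]
brush [460.2 259.2   5. ] unit [-142.3  137.8]
brush2 [568.9 352.8   5. ] unit [-57.3 253.3]
```
Good. Heights triangulated OK. Button top z ~98 tri (unit x 30 → use measured). Scale slightly short in x/y? 161.6 vs 167 between RL-RR (residual ±2.7) - maybe the pixel. OK ±3mm.

Triangulated heights match (79, 79, 80, 52 and 78–82 mm). The unit is at (568,93) with yaw −12.9°, the tray is out about 63 mm and the door is at about 1.8 rad. Next I move over, close the fingers and turn 52.6° so the fingers line up with the unit.

Careful with the scale: shifts go in m. That gives: -30.5 mm is -0.0305, 29 mm is 0.029.

Call:
{"fn": "advance", "kwargs": {"rows": [[0.029,-0.0305,0,0,0,0],[0.029,-0.0305,0,0,0,0],[0.029,-0.0305,0,0,0,0],[0.029,-0.0305,0,0,0,0],[0.029,-0.0305,0,0,0,0],[0.029,-0.0305,0,0,0,0],[0.029,-0.0305,0,0,0,0],[0.029,-0.0305,0,0,0,0]], "jaw": 0, "force": 20}}

```text
time_s: 0.9
ee_pos: [348.2, -203.6, 213.8]
ee_rot: [-180.0, 0.0, 24.4]
force: [1.2, 1.3, -0.5]
gripper_width: 29.7
gripper_force: 0.0
```

Call:
{"fn": "advance", "kwargs": {"rows": [[0.029,-0.0305,0,0,0,0],[0.029,-0.0305,0,0,0,0],[0.029,-0.0305,0,0,0,0],[0.029,-0.0305,0,0,0,0],[0.029,-0.0305,0,0,0,0],[0.029,-0.0305,0,0,0,0],[0.029,-0.0305,0,0,0,0],[0.029,-0.0305,0,0,0,0]]}}

```text
time_s: 1.7
ee_pos: [458.4, 114.6, 213.7]
ee_rot: [180.0, 0.0, 24.5]
force: [0.5, -0.4, 0.9]
gripper_width: 0.6
gripper_force: 0.0
```

Call:
{"fn": "advance", "kwargs": {"rows": [[0,0,0,0,0,-7.5],[0,0,0,0,0,-7.5],[0,0,0,0,0,-7.5],[0,0,0,0,0,-7.5],[0,0,0,0,0,-7.5],[0,0,0,0,0,-7.5],[0,0,0,0,0,-7.6],[0,0,0,0,0,0]]}}

```text
time_s: 2.5
ee_pos: [458.1, 112.8, 213.6]
ee_rot: [-180.0, 0.0, 77.0]
force: [0.6, -0.1, -0.6]
gripper_width: 0.3
gripper_force: 0.0
```

```bash
python3 - <<'E'
from h import *
im=env.grab_frame("wrist");cv2.imwrite("pics/w1.png",im);m=env.camera_model("wrist");print(m["fx"],m["cx"],m["cy"],np.array(m["T"]))
E
```

```text
284.7985018988002 320.6298921931806 198.19899008242882 [[  1.    0.2   0.1 476.3]
 [ -0.2   0.9   0.3 190.3]
 [ -0.   -0.3   1.  384.5]
 [  0.    0.    0.    1. ]]
```

View pics/w1.png

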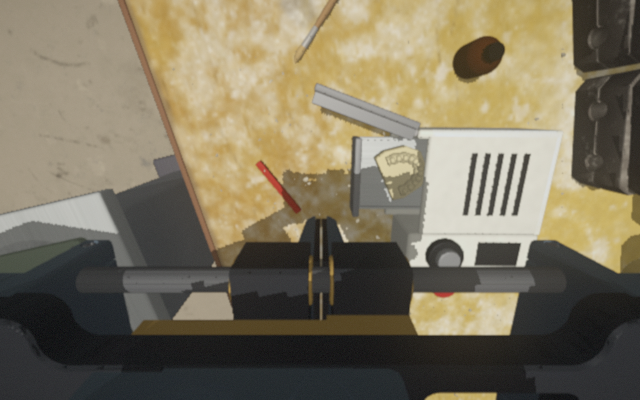

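Wrist view: tray front outer edge runs (353,137)–(352,215), door free corners are outer (317,85) and inner (313,102), the hinge is near (419,128), the button is at (449,259), and the roof rear-left corner is (560,130). I'll check these against the top view.

```bash
python3 - <<'E'
from h import *
a=np.radians(-12.9);R=np.array([[np.cos(a),-np.sin(a)],[np.sin(a),np.cos(a)]]);o=np.array([568.1,93.1])
for n,p,z,q in(('RL',(560,130),80,(374,37)),('btn',(449,259),98,(541,228)),('trayL',(353,137),53.5,(318,349)),('trayR',(352,215),53.5,(453,381)),('door',(317,85),79.5,(208,391)),('doorIn',(313,102),79.5,(234,403))):
    w=plane("wrist",p,z);x,e=tri([ray("wrist",p),ray("top",t(*q))]);print(n,w,"unit",R.T@(w[:2]-o),"tri",x,round(e,1))
E
```

```text
RL [715.3 120.2  80. ] unit [137.4  59.3] tri [719.5 117.8  73.3] 1.2
btn [580.8   8.4  98. ] unit [ 31.3 -79.7] tri [582.7   5.2  92.9] 0.0
trayL [506.6 159.4  53.5] unit [-74.7  50.9] tri [511.7 155.7  20.6] 2.2
trayR [487.   67.3  53.5] unit [-73.3 -43.2] tri [488.6  62.2  40.5] 1.2
door [479.1 220.   79.5] unit [-115.1  103.8] tri [479.3 221.7  61.9] 0.0
doorIn [471.5 205.2  79.5] unit [-119.2   87.7] tri [471.6 205.8  56.8] 0.7
```

Call:
{"fn": "advance", "kwargs": {"rows": [[0,0,0.035,0,0,0],[0,0,0.035,0,0,0],[0,0,0.035,0,0,0],[0,0,0.035,0,0,0],[0,0,0.02,0,0,0],[0,0,0.018,0,0,0],[0,0,0,0,0,0]]}}

```text
time_s: 3.25
ee_pos: [456.5, 112.4, 33.8]
ee_rot: [-179.7, 0.1, 76.9]
force: [-0.7, 0.4, -0.2]
gripper_width: -0.0
gripper_force: 0.0
```

Call:
{"fn": "advance", "kwargs": {"rows": [[0,0.01,0,0,0,0],[0,0.01,0,0,0,0],[0,0.003,0,0,0,0],[0,0.003,0,0,0,0],[0,0.005,0,0,0,0],[0,0.005,0,0,0,0],[0,0.005,0,0,0,0],[0,0.005,0,0,0,0]]}}

```text
time_s: 4.05
ee_pos: [503.4, 102.4, 35.9]
ee_rot: [-180.0, 0.0, 77.1]
force: [-1.1, 0.5, 0.8]
gripper_width: 0.4
gripper_force: 0.6
```

Call:
{"fn": "advance", "kwargs": {"rows": [[0,0.006,0,0,0,0],[0,0.006,0,0,0,0],[0,0.006,0,0,0,0],[0,0.006,0,0,0,0],[0,0.006,0,0,0,0],[0,0.005,0,0,0,0],[0,0.003,0,0,0,0],[0,0.002,0,0,0,0]]}}

```text
time_s: 4.85
ee_pos: [542.5, 93.5, 35.9]
ee_rot: [-180.0, 0.0, 77.0]
force: [-1.1, -1.0, 0.1]
gripper_width: 0.5
gripper_force: 0.5
```

Call:
{"fn": "advance", "kwargs": {"rows": [[0,0.001,0,0,0,0],[0,0.001,0,0,0,0],[0,0.001,0,0,0,0],[0,0.001,0,0,0,0],[0,0,0,0,0,0]]}}

```text
time_s: 5.35
ee_pos: [546.3, 92.7, 36.0]
ee_rot: [180.0, -0.0, 77.1]
force: [-1.2, -0.3, 0.3]
gripper_width: 0.7
gripper_force: 0.3
```

Call:
{"fn": "advance", "kwargs": {"rows": [[0,0.001,0,0,0,0],[0,0.001,0,0,0,0],[0,0.001,0,0,0,0],[0,0,0,0,0,0]]}}

```text
time_s: 5.75
ee_pos: [549.4, 92.0, 36.0]
ee_rot: [180.0, -0.0, 77.1]
force: [-0.9, -1.0, -0.3]
gripper_width: 0.5
gripper_force: 0.3
```

Call:
{"fn": "advance", "kwargs": {"rows": [[0,0.001,0,0,0,0],[0,0.001,0,0,0,0],[0,0,0,0,0,0]]}}

```text
time_s: 6.05
ee_pos: [550.4, 91.7, 35.9]
ee_rot: [-179.9, 0.0, 77.0]
force: [-3.5, 1.4, 1.5]
gripper_width: 0.3
gripper_force: 1.7
```

Scaled: 1 mm is 0.001.

Call:
{"fn": "advance", "kwargs": {"rows": [[0,0.001,0,0,0,0],[0,0.001,0,0,0,0],[0,0,0,0,0,0],[0,0,0,0,0,0]]}}

```text
time_s: 6.45
ee_pos: [550.4, 91.7, 35.9]
ee_rot: [-179.7, 0.0, 77.0]
force: [-7.6, 2.5, 5.8]
gripper_width: 0.2
gripper_force: 4.2
```

The tray hit its stop with 8 N at TCP x 550. Next I back off, go up, cross over the door to its left side and look before descending.

Scaled: -35 mm is -0.035, -10 mm is -0.01.

Call:
{"fn": "advance", "kwargs": {"rows": [[0,-0.01,0,0,0,0],[0,-0.027,0,0,0,0],[0,0,-0.03,0,0,0],[0,0,-0.035,0,0,0],[0,0,-0.035,0,0,0],[0,0,-0.01,0,0,0]]}}

```text
time_s: 7.05
ee_pos: [519.8, 99.8, 150.0]
ee_rot: [179.5, -0.2, 77.1]
force: [0.8, -0.5, 0.6]
gripper_width: 0.6
gripper_force: 0.0
```

Call:
{"fn": "advance", "kwargs": {"rows": [[0.035,-0.01,0,0,0,0],[0.035,-0.01,0,0,0,0],[0.035,-0.01,0,0,0,0],[0.038,-0.01,0,0,0,0],[0,0,0,0,0,0]]}}

```text
time_s: 7.55
ee_pos: [510.0, 251.7, 145.2]
ee_rot: [179.9, -0.1, 77.3]
force: [0.0, -1.2, -0.3]
gripper_width: 0.1
gripper_force: 0.0
```

```bash
python3 - <<'E'
from h import *
im=env.grab_frame("top");cv2.imwrite("pics/t2.png",cv2.resize(im[95:285,160:400],(720,570),interpolation=2))
R=lambda a:np.array([[np.cos(a),-np.sin(a)],[np.sin(a),np.cos(a)]])
h=np.array([-12,58]);p0=np.array(env.state()["ee_pos"][:2]);a=np.radians(-12.9);print("tcp unit",R(a).T@(p0-[568.1,93.1]))
for th in(112,103,90,75,60,45,30,20,10,0):
    q=np.radians(th);d=np.array([-np.sin(q),-np.cos(q)]);n=np.array([-np.cos(q),np.sin(q)])
    print(th,h+85*d+n*(8+13*abs(np.cos(q))+16*np.sin(q)))
E
```

```text
tcp unit [-91.8 139.3]
112 [-80.4 115.5]
103 [-88.9 103. ]
90 [-97.  82.]
75 [-101.    61.9]
60 [-99.8  40.1]
45 [-92.3  18.1]
30 [-78.1  -2. ]
20 [-65.2 -13.1]
10 [-50.  -21.6]
0 [-33. -27.]
```

View pics/t2.png

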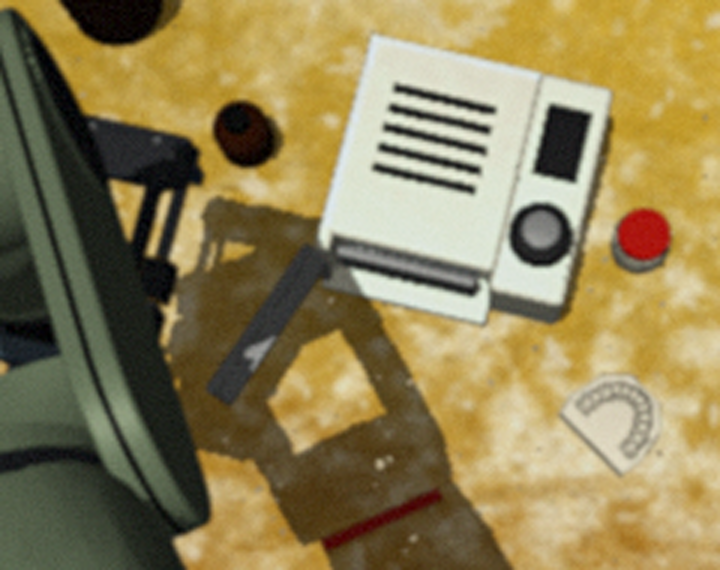

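The tray panel sits right at the roof front (405,268), fully home, and the door (270,325) and bystanders are unmoved. The fingers are left of the door, so I descend and swing it shut along the arc.

Scaled: -10 mm is -0.01, 35 mm is 0.035.

Call:
{"fn": "advance", "kwargs": {"rows": [[0,0,0.035,0,0,0],[0,0,0.035,0,0,0],[0,0,0.03,0,0,0],[-0.01,0,0,0,0,0],[-0.01,0,0,0,0,0],[-0.009,0,0,0,0,0],[0,0,0,0,0,0]]}}

```text
time_s: 8.3
ee_pos: [504.0, 218.1, 47.7]
ee_rot: [179.9, -0.1, 77.0]
force: [-0.5, 0.1, 0.5]
gripper_width: 0.2
gripper_force: 0.0
```

Call:
{"fn": "advance", "kwargs": {"rows": [[-0.007,-0.001,0,0,0,0],[-0.007,-0.001,0,0,0,0],[-0.007,-0.001,0,0,0,0],[-0.007,-0.002,0,0,0,0],[-0.007,-0.001,0,0,0,0],[-0.007,-0.001,0,0,0,0],[-0.007,-0.001,0,0,0,0],[0,0,0,0,0,0]]}}

```text
time_s: 9.1
ee_pos: [483.7, 172.4, 45.7]
ee_rot: [-179.9, 0.1, 77.0]
force: [-0.2, 0.3, -0.2]
gripper_width: 0.4
gripper_force: 0.0
```

Scaled: -7 mm is -0.007, 5 mm is 0.005.

Call:
{"fn": "advance", "kwargs": {"rows": [[-0.007,0,0,0,0,0],[-0.007,0,0,0,0,0],[-0.007,0.001,0,0,0,0],[-0.007,0.002,0,0,0,0],[-0.007,0.003,0,0,0,0],[-0.007,0.003,0,0,0,0],[-0.007,0.005,0,0,0,0],[-0.007,0.005,0,0,0,0]]}}

```text
time_s: 9.9
ee_pos: [490.9, 114.0, 45.9]
ee_rot: [-180.0, 0.0, 77.0]
force: [0.2, 1.7, 0.4]
gripper_width: 0.3
gripper_force: 0.4
```

Call:
{"fn": "advance", "kwargs": {"rows": [[-0.006,0.005,0,0,0,0],[-0.006,0.006,0,0,0,0],[-0.005,0.007,0,0,0,0],[-0.004,0.007,0,0,0,0],[-0.004,0.007,0,0,0,0],[0,0,0,0,0,0]]}}

```text
time_s: 10.5
ee_pos: [517.4, 82.5, 45.9]
ee_rot: [179.9, 0.0, 77.0]
force: [-0.1, 0.6, -0.7]
gripper_width: 0.7
gripper_force: 0.0
```

Call:
{"fn": "advance", "kwargs": {"rows": [[-0.002,0.005,0,0,0,0],[-0.002,0.005,0,0,0,0],[-0.001,0.003,0,0,0,0],[0,0.002,0,0,0,0],[0,0.001,0,0,0,0],[0,0.001,0,0,0,0],[0,0,0,0,0,0]]}}

```text
time_s: 11.2
ee_pos: [531.7, 74.5, 45.9]
ee_rot: [180.0, 0.0, 77.1]
force: [-0.0, 1.2, 0.3]
gripper_width: 0.8
gripper_force: 0.1
```

Call:
{"fn": "advance", "kwargs": {"rows": [[0,0.001,0,0,0,0],[0,0.001,0,0,0,0],[0,0.001,0,0,0,0],[0,0,0,0,0,0]]}}

```text
time_s: 11.6
ee_pos: [532.5, 74.2, 45.9]
ee_rot: [-179.7, 0.0, 77.0]
force: [-5.8, 2.0, 4.2]
gripper_width: 0.6
gripper_force: 3.2
```

Scaled: 2 mm is 0.002, 1 mm is 0.001.

Call:
{"fn": "advance", "kwargs": {"rows": [[0,0.001,0,0,0,0],[0,0.002,0,0,0,0],[0,0.001,0,0,0,0],[0,0,0,0,0,0],[0,0,0,0,0,0]]}}

```text
time_s: 12.1
ee_pos: [532.4, 74.1, 45.8]
ee_rot: [-179.3, 0.1, 77.0]
force: [-15.0, 5.0, 11.7]
gripper_width: 0.3
gripper_force: 8.2
```

Call:
{"fn": "advance", "kwargs": {"rows": [[0,-0.01,0,0,0,0],[0,-0.03,0,0,0,0],[0,0,-0.03,0,0,0],[0,0,-0.045,0,0,0],[0,0,-0.045,0,0,0],[0,0,0,0,0,0]]}}

```text
time_s: 12.7
ee_pos: [504.2, 82.5, 172.3]
ee_rot: [179.2, -0.3, 77.1]
force: [0.6, 0.2, -0.4]
gripper_width: 0.2
gripper_force: 0.0
```

```bash
python3 - <<'E'
from h import *
a=env.grab_frame("wrist");cv2.imwrite("pics/w2.png",a);b=env.grab_frame("top");
for n,p in(('FL',0),):pass
cv2.imwrite("pics/t3.png",cv2.resize(b[95:285,160:400],(720,570),interpolation=2));print(env.state()["ee_pos"])
E
```

```text
[500.4  81.9 167.1]
```

View pics/w2.png

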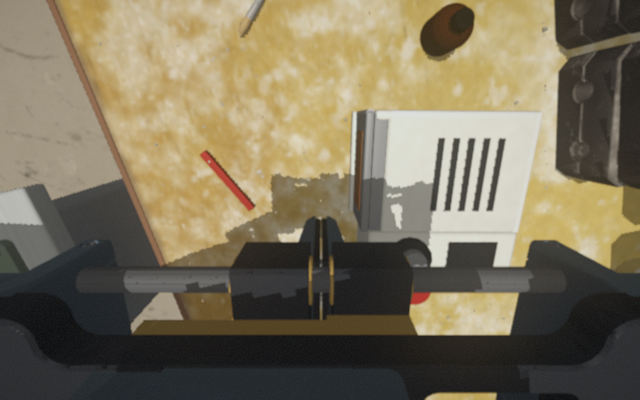

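The door lies flat and parallel against the front, edges at columns 355–374, and held its stop against 15 N. Next I move above the button, at world (582.5, 5).

Scaled: -15 mm is -0.015, 25 mm is 0.025.

Call:
{"fn": "advance", "kwargs": {"rows": [[-0.014,0.024,0,0,0,0],[-0.014,0.024,0,0,0,0],[-0.014,0.024,0,0,0,0],[-0.015,0.025,0,0,0,0],[0,0,0,0,0,0],[0,0,0.02,0,0,0],[0,0,0.02,0,0,0],[0,0,0,0,0,0]]}}

```text
time_s: 13.6
ee_pos: [577.9, 5.0, 121.9]
ee_rot: [-179.5, 0.1, 77.1]
force: [-0.4, -0.1, -0.0]
gripper_width: 0.7
gripper_force: 0.0
```

Call:
{"fn": "advance", "kwargs": {"rows": [[0,0,0.01,0,0,0],[0,0,0.01,0,0,0],[0,0,0.005,0,0,0],[0,0,0,0,0,0]]}}

```text
time_s: 14.0
ee_pos: [580.8, 4.7, 100.5]
ee_rot: [-179.9, 0.0, 77.1]
force: [-1.7, 0.7, 1.3]
gripper_width: 0.3
gripper_force: 0.7
```

Call:
{"fn": "advance", "kwargs": {"rows": [[0,0,0.001,0,0,0],[0,0,0.001,0,0,0],[0,0,0,0,0,0]]}}

```text
time_s: 14.3
ee_pos: [581.3, 4.7, 99.3]
ee_rot: [180.0, -0.0, 77.1]
force: [-1.0, 0.8, 1.7]
gripper_width: 0.3
gripper_force: 1.1
```

Call:
{"fn": "advance", "kwargs": {"rows": [[0,0,0.001,0,0,0],[0,0,0.001,0,0,0],[0,0,0,0,0,0]]}}

```text
time_s: 14.6
ee_pos: [581.4, 4.6, 97.1]
ee_rot: [180.0, -0.0, 77.1]
force: [-1.4, 0.6, 3.2]
gripper_width: 0.2
gripper_force: 1.7
```

Call:
{"fn": "advance", "kwargs": {"rows": [[0,0,0.001,0,0,0],[0,0,0.001,0,0,0],[0,0,0,0,0,0]]}}

```text
time_s: 14.9
ee_pos: [581.4, 4.6, 96.2]
ee_rot: [180.0, -0.0, 77.1]
force: [-2.2, 0.8, 10.5]
gripper_width: 0.3
gripper_force: 4.9
```

The force jumped to 10.5 N at z 96.2, so the button is on its stop. I hold it briefly and lift.

Scaled: 1 mm is 0.001.

Call:
{"fn": "advance", "kwargs": {"rows": [[0,0,0.001,0,0,0],[0,0,0.001,0,0,0],[0,0,0,0,0,0],[0,0,0,0,0,0]]}}

```text
time_s: 15.3
ee_pos: [581.5, 4.6, 96.0]
ee_rot: [179.9, -0.0, 77.1]
force: [-6.4, 1.0, 18.4]
gripper_width: 0.4
gripper_force: 9.7
```

Call:
{"fn": "advance", "kwargs": {"rows": [[0,0,-0.01,0,0,0],[0,0,-0.03,0,0,0],[0,0,-0.04,0,0,0],[0,-0.03,-0.01,0,0,0],[0,-0.04,0,0,0,0],[0,-0.04,0,0,0,0],[0,-0.04,0,0,0,0],[0,0,0,0,0,0]]}}

```text
time_s: 16.1
ee_pos: [430.1, 38.6, 182.3]
ee_rot: [-179.8, 0.1, 77.1]
force: [1.5, 0.1, 0.1]
gripper_width: 0.4
gripper_force: 0.0
```

```bash
python3 - <<'E'
from h import *
b=env.grab_frame("top");cv2.imwrite("pics/t4.png",cv2.resize(b[95:285,160:400],(720,570),interpolation=2));print(env.state()["ee_pos"])
E
```

```text
[433.4  38.3 182.9]
```

View pics/t4.png

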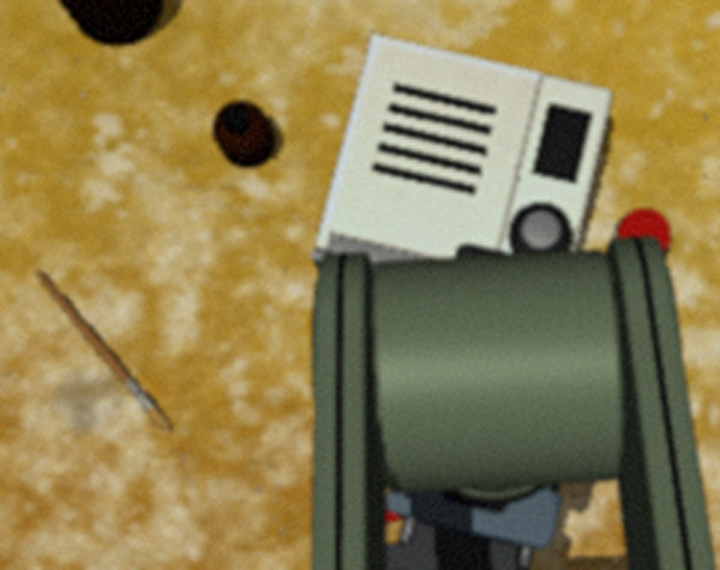

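The button is back up at (541,229), the visible part of the door is shut, and the bystanders that can be seen are in place. The arm is clear of everything, so I'm handing the job in.

```bash
python3 -c "
from workcell import env
print(env.job_done())"
```

```text
the job is handed in; nothing more can be done
None
```

The tray is pushed home, the door is shut and the start button was pressed and released, each felt against its stop, and the job is handed in at about 16 s; no verdict came back, and the cast could not be seen once the tray was in.

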